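Rivet the loudspeaker's rear cover down

ROBOT

A 6-joint arm with a two-finger parallel gripper is mounted at the origin on the work surface; the furniture and walls round the work are solid. World frame = base frame: x ahead of the robot, y to its left, z up, the work surface at z = 0. Lengths are in m, angles in degrees, forces in N, time in s.
With the tool pointing down it reaches from about 0.35 to 0.875 m from the base axis. Payload 4.2 kg.
Tool frame: the origin (TCP) lies midway between the tips of the shut fingers; the grasp point (between the pads) lies 19 mm behind it (r.pinch_z is the distance from the TCP to the grasp point, in m); z points along the fingers, y is the line along which they close (so a half turn about z gives the same grasp; the last joint's range is limited). The gripper opens to 87 mm and grips with 3 to 60 N. Pads are 19 mm wide; open, the fingers measure 117 mm over their backs; the gripper's body (75 mm by 190 mm) begins 51 mm behind the grasp point.
Start: joints at [-54.511, 22.042, 0.453, 0, -68.411, -14.817], TCP at [0.221, -0.585, 0.223] pointing down, gripper open.
Joint ranges: [-179.83, 179.83], [-69.29, 118.12], [-61.27, 80.66], [-181.25, 117.63], [-171.15, -9.14], [-177.46, 177.46]. Speed limits (degrees/s): [159.86, 159.86, 180, 180, 180, 180].

INTERFACE

Orientations are given as a 3x3 rotation matrix whose columns are the frame's x, y, z axes.
In Python, from station import r, imaging, models gives the robot as it stands. The module is installed in compiled form; this text tells all that it offers.
- The arm moves only by the tool apply_moves, never from a script. Its argument "moves" is a list of rows, each a list of 2 entries, a list of its own where there are three numbers: the shift along the tool's x, y, z in m, then the turn about the tool's z in degrees. A call has 1 to 5 rows; each row shifts and turns the commanded pose from where the row before left it, along the tool's axes as they then stand; what a row does not reach is not made up. A row lasts 1/12 s, in which the tool goes at most 41.7 mm and 7.16 degrees, less where a joint would pass 70% of its speed; a pose out of reach is approached as far as the arm can. A call is refused whole if a number of a shift passes 0.0417 or a number of a turn 7.16, either way. A call with a gripper value outside its range is refused whole. "hand" is the finger opening in m, from 0 to 0.087, set as the call begins (left out, the last holds). The fingers move at their own pace and stop on an object; the grip force is fixed at half the most. Time passes only in rows, so rows that do not move let the fingers close. It gives the time, the measured TCP pose, the force, the opening and the grip force at its end, in the units of the state.
- r.sense(): the state, without advancing time (a new reading comes with each control period).
- imaging.capture(name): name is "side" or "top"; returns a dict with "frame" (480x640x3 uint8, blue, green, red), "intrinsics" (3x3 intrinsics, pixels), "eye" and "orientation" of the camera in the world. Camera axes: x right, y down, z forward; pixel columns grow to the right and rows downward; lengths in m; the calibration is good to about 2 mm. A picture is of the moment at which its call begins. There is no depth.
- r.finish_job(): hands the job in; it is judged then, once.
Trained networks look in a picture, given as the dict that the camera call returned (one of the last four; its "shot" number tells which), for a name from the list of things; names that differ only in an ending like _2 or _b are one class to them, and where a whole thing is asked for, a point or a joint stands for the part that bears it (a point fixed in the world has none). Each returns a list of dicts, best first, with "confidence" (0 to 1); they miss things now and then, are a little off and sometimes report something else, mostly with a low value. They report only what shows in the picture. A call takes as long as a camera call.
- models.cut_out(picture, target): "region" (480x640 bool, what is visible of it) and "extent" ([left, top, width, height] as shares, 0 to 1, of the picture: columns of its width, rows of its height, round what is visible of it).
- models.place_of(picture, target): "at" ([column, row] as shares, 0 to 1, of the picture: columns of its width, rows of its height: a listed point, or the origin of a listed thing).
The state is a dict: "time_s": time; "joints": joint angles; "joint_velocities": joint speeds; "effort": joint torques, N m; "tcp_pos": TCP position; "ee_rot": TCP orientation; "wrist_force": force on the tool from outside, world axes, zero at the start; "moment": the same for the moment, N m; "gripper_width": opening from 0.0 (shut) to 1.0 (fully open); "gripper_force": force on a finger pad.
Only numpy, scipy, OpenCV 4.12 (cv2) and the standard library are available. Lean on these libraries where they do the work, as an engineer would, in place of code of your own. Each camera call takes 0.05 s, during which the arm holds its last target. There are 200 camera calls.

TASK

The loudspeaker lot has been tested and its rear cover must be closed again: take the wide-headed push rivet from the wooden stand, put it through the cover's open hole so that its head lies on the cover, then press its centre pin in until it is flush with the rivet's head, so that it spreads behind the board and holds the cover down against its foam seal. Press only as hard as the pin needs, so that the cover does not crack, and leave the small rivet and the things lying about as they are.

Things in the scene. Friction and masses are not known exactly. Their poses are not given: they have to be found in the camera images.
- speaker: dark wooden loudspeaker, 230 (x) x 160 (y) x 95 mm (z), lying on its grille with its back upward; heavy, does not move. Origin: centre of its underside; z up; x towards the end with the round reflex port. The cover's rivet hole lies 80 mm from the centre towards -x, on the centre line.
- cover: black plastic rear cover, 140 x 112 x 4 mm, let into the loudspeaker's back. Origin: middle of the top edge of its port end, where two set rivets hold it like a hinge; x towards the port, z out of its top. A foam seal pushes its free end up: the top at the hole starts 1 to 10 mm above the loudspeaker's back (96 to 105 mm above the table); closed it is level with it (95 mm). It cracks above 25 N.
- cover_hole (a point): centre of the open 15 mm rivet hole at the cover's top, 124 mm from the cover's origin; moves with it. The seal is soft and of uneven thickness: 6 to 14 N here brings the cover level, and at about 16 N, 1 to 8 mm below level, it is solid; it springs back when let go. A 5 mm wooden ledge, its top 12.5 mm below level, has an equal hole right under it; below is hollow.
- rivet: wide push rivet, white nylon, standing head up in an end hole of the stand. Origin: centre of its head's underside; z up. Head 26 mm wide, 4 mm thick; shank 13 mm wide, 31 mm long, tapered to 6 mm at the tip. The centre pin, 11 mm wide, stands 12 mm above the head; grip it to carry the rivet. Four lugs in the shank, 18 to 24 mm below the origin, spread as the pin goes in.
- pin_top (a point): centre of the pin's flat top: 16 mm above the rivet's origin at the start, 4 mm when flush with the head. The pin slides in at about 15 N, ends hard when flush and stays where it is left. Going in, it spreads the lugs up to 4 mm outwards, which catch behind the wooden ledge once the rivet is pressed to the closed cover's depth or lower.
- stand: wooden block, 130 (x) x 46 (y) x 38 mm (z), fixed, with three 15 mm holes in a row along x, at -45, 0 and +45 mm, 34 mm deep. Origin: centre of its underside. The two rivets stand in the end holes, the middle one is empty.
- small_rivet: a smaller push rivet, too thin for the hole: head 18 mm wide, pin 8 mm wide; in the other end hole of the stand. Origin: underside of its head. Leave it.
- ink_bottle: square ink bottle with black cap, 44 x 44 x 63 mm; bystander. Origin: centre of its underside.
- cotton_reel_1: reel of red cotton, 31 mm wide, 42 mm high, standing; bystander. Origin: centre of its underside.

How it is judged (in metres and radians):
On the way:
1. the rivet is in the cover's hole, its head within 4 mm of the cover, its pin still standing out (horizontal distance between rivet and cover_hole below 0.004 m and z of rivet in the frame of cover_hole below 0.004 m and z of pin_top in the frame of rivet above 0.012 m), for 0.1 s.
At the end, for the whole second after the job is handed in: The wide rivet sits in the cover's hole (within 3 mm of its centre, head on the cover within 1.5 mm, upright within 7 degrees), its pin is flush with its head within 1.2 mm, and it holds the cover down, its top at the hole no more than 2 mm above the loudspeaker's back; all at rest and let go (z of pin_top in the frame of rivet below 0.0052 m and horizontal distance between rivet and cover_hole below 0.003 m and z of rivet in the frame of cover_hole between -0.0015 and 0.0015 m and z of cover_hole in the frame of speaker below 0.097 m and angle between rivet's own z axis and vertical below 0.12 rad and linear speed of rivet below 0.02 m/s); the robot touches nothing.
It fails at once if the cover is loaded with more than 25 N (contact force between cover and anything else above 25 N).
It fails at once if the small rivet is taken or pushed away (distance of small_rivet from where it was at the start of the episode above 0.02 m).
It fails at once if the ink bottle is knocked (distance of ink_bottle from where it was at the start of the episode above 0.03 m or angle between ink_bottle's own z axis and vertical above 0.5 rad).
It fails at once if the cotton reel is knocked (distance of cotton_reel_1 from where it was at the start of the episode above 0.03 m or angle between cotton_reel_1's own z axis and vertical above 0.5 rad).
It also fails if it takes over 51 s, if anything falls off the work surface, if the arm or the gripper's body presses on something with over 40 N, if the wrist force passes 120 N, or if a joint passes its speed limit or range.

## Working session

There is one attempt and no reset: what is moved stays moved. The work goes in short steps, Python scripts to look and compute and a tool call to move; the robot and the scene stay as the last step left them, time stands still between calls to the robot, and variables do not carry over. Pictures are saved under pics/ and viewed, at most 13 in all, crops included, and the job is handed in when it is done.

Besides the shell and the picture viewer there is one more tool, called after "Request:" as name(argument=value, ...), one argument or row to a line, values as JSON. apply_moves: Moves the arm, as the interface text tells. Its arguments: {"type":"object","properties":{"moves":{"type":"array"},"hand":{"type":"number"}},"required":["moves"]}

```bash
mkdir -p pics; cat > h.py <<'E'
from station import r, imaging, models
import numpy as np, cv2
def ray(c,at):
    u,v=at[0]*640,at[1]*480
    d=np.linalg.inv(c["intrinsics"])@np.array([u,v,1.]); d=np.asarray(c["orientation"])@d
    return np.asarray(c["eye"],float),d/np.linalg.norm(d)
def onz(c,at,z):
    e,d=ray(c,at); return e+d*(z-e[2])/d[2]
def tri(L):
    A=0;b=0
    for e,d in L:
        P=np.eye(3)-np.outer(d,d); A=A+P; b=b+P@e
    p=np.linalg.solve(A,b); return p,[float(np.linalg.norm((np.eye(3)-np.outer(d,d))@(p-e))) for e,d in L]
E
python3 - <<'E'
from h import *
C={n:imaging.capture(n) for n in("side","top")}
for n,c in C.items():
    cv2.imwrite(f"pics/{n}0.png",c["frame"]); print(n,np.round(c["eye"],3),c["shot"],np.round(np.array(c["orientation"]),2).tolist())
for t in ["rivet","pin_top","cover_hole","cover","stand","small_rivet","ink_bottle","cotton_reel_1","speaker"]:
    L=[]
    for n,c in C.items():
        p=models.place_of(c,t)
        print(t,n,[(np.round(np.array(q["at"])*[640,480],1).tolist(),round(q["confidence"],2)) for q in p[:3]])
        if p:L.append(ray(c,p[0]["at"]))
    if len(L)==2:
        p,e=tri(L);print("   ",np.round(p,4),np.round(e,4))
print(r.sense(), r.pinch_z)
E
```

```text
side [0.828 0.462 0.782] 1 [[-0.89, 0.37, -0.28], [0.46, 0.72, -0.52], [0.01, -0.59, -0.81]]
top [0.419 0.029 0.935] 2 [[0.02, -0.99, 0.15], [-1.0, -0.03, -0.02], [0.03, -0.15, -0.99]]
rivet side [([380.6, 312.6], 0.67)]
rivet top [([226.9, 237.4], 0.74)]
    [0.5498 0.1666 0.0379] [0.0001 0.0001]
pin_top side [([379.6, 310.4], 0.51)]
pin_top top [([227.7, 235.4], 0.51)]
    [0.552  0.1645 0.0449] [0.0003 0.0003]
cover_hole side [([351.2, 160.1], 0.59)]
cover_hole top [([421.5, 312.0], 0.63)]
    [ 0.4303 -0.1567  0.0887] [0.0005 0.0005]
cover side [([304.2, 187.6], 0.97)]
cover top [([398.0, 236.9], 0.76)]
    [ 0.5545 -0.1221  0.0929] [0.0061 0.0061]
stand side [([401.3, 313.8], 0.63)]
stand top [([226.5, 262.3], 0.89), ([395.8, 268.8], 0.25)]
    [0.5076 0.1722 0.0073] [0.0034 0.0034]
small_rivet side [([423.1, 294.8], 0.48)]
small_rivet top [([221.5, 292.5], 0.45)]
    [0.4568 0.1708 0.0339] [0.0014 0.0014]
ink_bottle side [([331.2, 334.4], 0.9)]
ink_bottle top [([244.7, 194.9], 0.7)]
    [ 0.6372  0.1446 -0.0103] [0.0013 0.0013]
cotton_reel_1 side [([305.3, 357.0], 0.64)]
cotton
[... 259 characters left out ...]
, -1.48161112e+01]), 'joint_velocities': array([-0.02538081,  0.01118054,  0.01820519,  0.03830041, -0.0031152 ,
        0.02302569]), 'effort': array([ 6.67920140e-04, -3.90475667e+01,  1.87624758e+01,  4.22437817e+00,
        1.55539991e-02, -3.67018458e-05]), 'tcp_pos': array([ 0.22065372, -0.58471537,  0.22254649]), 'ee_rot': array([[-9.35614684e-01, -3.53022892e-01,  3.70591223e-06],
       [-3.53022892e-01,  9.35614684e-01,  3.79302132e-05],
       [-1.68575395e-05,  3.41797926e-05, -9.99999999e-01]]), 'wrist_force': array([-0.09800767,  0.18431204,  0.6530422 ]), 'moment': array([ 0.05465353,  0.00965413, -0.02746324]), 'gripper_force': 0.0, 'gripper_width': 1.0013931042883903} 0.0187
```

View pics/side0.png

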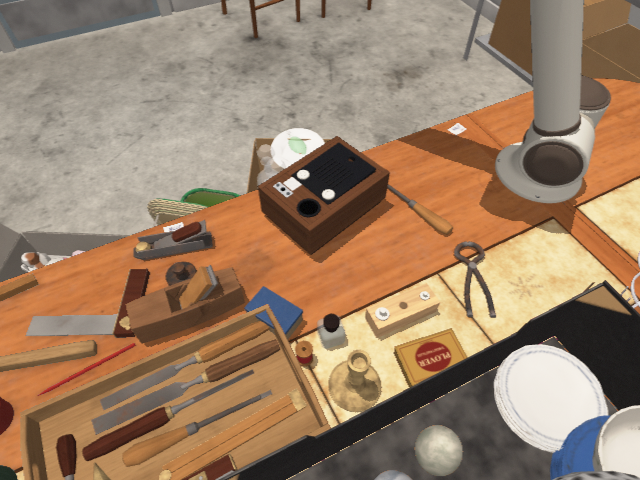

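View pics/top0.png

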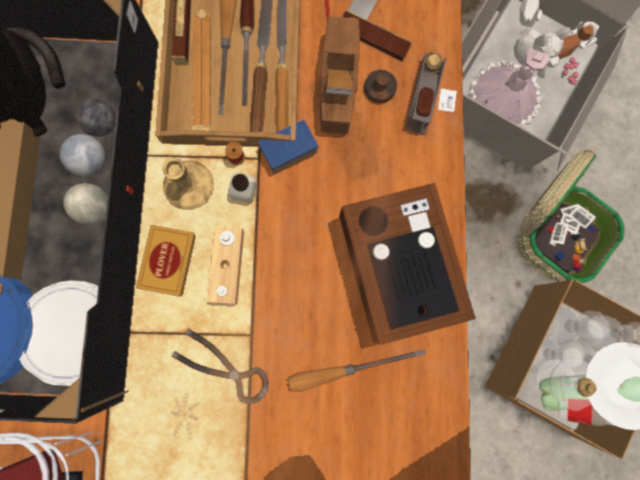

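```bash
python3 - <<'E'
from h import *
S=cv2.imread("pics/side0.png");T=cv2.imread("pics/top0.png")
f=lambda I,x,y,w,h:cv2.resize(I[y:y+h,x:x+w],(400,300),interpolation=cv2.INTER_CUBIC)
a=np.vstack([np.hstack([f(S,360,280,80,60),f(S,320,140,80,60)]),np.hstack([f(T,185,225,100,75),f(T,380,270,80,60)])])
cv2.imwrite("pics/z1.png",a)
E
```

```text
(no output)
```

View pics/z1.png

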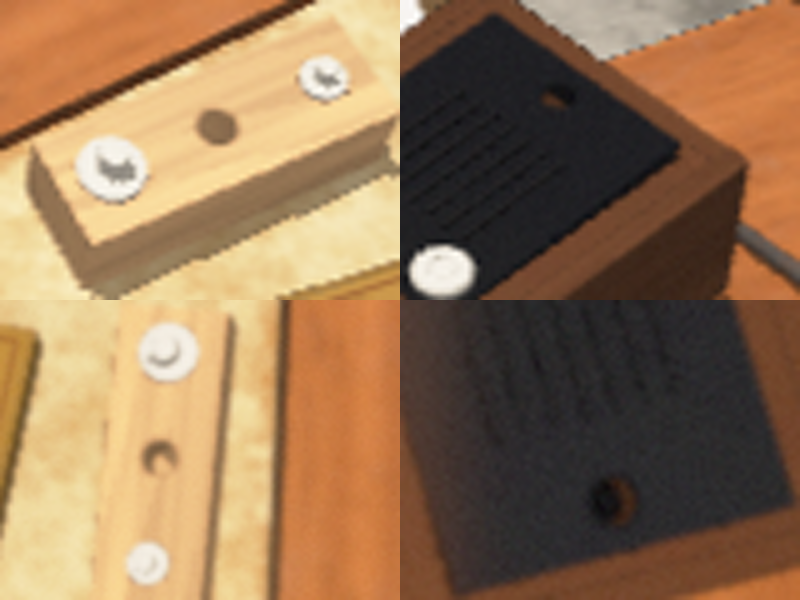

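Side view: stand with wide rivet head at about (382,314), small rivet at (425,295), cover hole at (352,159). Top view: wide rivet (227,238), hole (423,310); stand free of obstacles except the bottle next to it.

```bash
python3 - <<'E'
from h import *
C={n:imaging.capture(n) for n in("side","top")}
W=np.array([640,480])
P={"head":((382.4,313.8),(227.2,238.)),"mid":((403.4,305.2),(225,264.5)),"small":((424.8,295.4),(222,290.6)),"hole":((351.6,159.2),(422.6,310))}
for k,(s,t) in P.items():
    p,e=tri([ray(C["side"],(np.array(s)+.5)/W),ray(C["top"],(np.array(t)+.5)/W)])
    z={"head":.042,"mid":.038,"small":.041}.get(k,p[2])
    print(k,np.round(p,4),round(e[0],4),np.round(onz(C["side"],(np.array(s)+.5)/W,z),4),np.round(onz(C["top"],(np.array(t)+.5)/W,z),4))
# speaker/cover outline
for n in C:
  for t in("cover","speaker","rivet","cover_hole"):
    q=models.cut_out(C[n],t)
    if q:
      m=q[0]["region"].astype(np.uint8); c=cv2.findContours(m,0,2)[0]; c=max(c,key=cv2.contourArea)
      M=cv2.moments(c); b=cv2.minAreaRect(c); cen=np.array(np.nonzero(m)).mean(1)[::-1]
      print(n,t,round(q[0]["confidence"],2),np.round(cen,1),np.round(b[0],1),np.round(b[1],1),round(b[2],1))
      if n=="top" and t in("cover","speaker"): print([np.round(onz(C[n],(x+.5)/W,.095)[:2],3).tolist() for x in cv2.boxPoints(b)])
E
```

```text
head [0.5473 0.1676 0.0318] 0.0021 [0.5496 0.173  0.042 ] [0.5473 0.1645 0.042 ]
mid [0.5019 0.1694 0.0288] 0.0019 [0.5045 0.1742 0.038 ] [0.5023 0.1667 0.038 ]
small [0.4568 0.1719 0.0331] 0.0022 [0.4591 0.1765 0.041 ] [0.458  0.1691 0.041 ]
hole [ 0.4308 -0.1571  0.0907] 0.0021 [ 0.4294 -0.1554  0.0907] [ 0.4323 -0.1585  0.0907]
side cover 0.71 [333.2 173.1] [334. 172.] [46.5 71. ] 54.0
side speaker 0.76 [322.6 192.9] [323.4 190.2] [ 86.5 124.7] 52.5
side rivet 0.49 [381.7 312.9] [381.5 313. ] [12. 13.] 90.0
side cover_hole 0.71 [333.1 173. ] [333.5 172.5] [46.3 71.4] 54.8
top cover 0.73 [412.3 277.5] [412.8 277.1] [90.  72.1] 74.6
[[0.537, -0.067], [0.571, -0.18], [0.432, -0.216], [0.4, -0.106]]
top speaker 0.7 [405.4 263.9] [405.6 263.1] [144.1 104.5] 74.7
[[0.594, -0.018], [0.645, -0.183], [0.42, -0.241], [0.374, -0.081]]
top rivet 0.53 [226.7 237.6] [227.  237.5] [13. 14.] 90.0
```

Request:
apply_moves(
  moves=[
    [[0,0,0],5.8],
    [[0,0,0],5.8],
    [[0,0,0],5.8],
    [[0,0,0],5.8],
  ],
  hand=0.04,
)

```text
time_s: 1.83
tcp_pos: [0.2207, -0.5848, 0.2226]
ee_rot: [[-0.999, 0.049, 0.0], [0.049, 0.999, -0.0], [-0.0, -0.0, -1.0]]
wrist_force: [0.7, 0.5, -0.1]
gripper_width: 0.783
gripper_force: 0.0
```

Request:
apply_moves(
  moves=[
    [[-0.0147,0.0384,0],0],
    [[-0.0147,0.0384,0],0],
    [[-0.0147,0.0384,0],0],
    [[-0.0147,0.0384,0],0],
    [[-0.0147,0.0384,0],0],
  ],
)

```text
time_s: 2.25
tcp_pos: [0.3028, -0.3945, 0.2226]
ee_rot: [[-0.999, 0.045, 0.0], [0.045, 0.999, -0.0], [-0.0, -0.0, -1.0]]
wrist_force: [1.2, 0.3, -0.2]
gripper_width: 0.48
gripper_force: 0.0
```

Request:
apply_moves(
  moves=[
    [[-0.0147,0.0384,0],0],
    [[-0.0147,0.0384,0],0],
    [[-0.0147,0.0384,0],0],
    [[-0.0147,0.0384,0],0],
    [[-0.0147,0.0384,0],0],
  ],
)

```text
time_s: 2.67
tcp_pos: [0.3848, -0.2057, 0.223]
ee_rot: [[-0.999, 0.044, 0.001], [0.044, 0.999, -0.0], [-0.001, -0.0, -1.0]]
wrist_force: [0.6, -0.2, -0.3]
gripper_width: 0.463
gripper_force: 0.0
```

Request:
apply_moves(
  moves=[
    [[-0.0147,0.0384,0],0],
    [[-0.0147,0.0384,0],0],
    [[-0.0147,0.0384,0],0],
    [[-0.0147,0.0384,0],0],
    [[-0.0147,0.0384,0],0],
  ],
)

```text
time_s: 3.08
tcp_pos: [0.4667, -0.0169, 0.2231]
ee_rot: [[-0.999, 0.044, 0.001], [0.044, 0.999, 0.0], [-0.001, 0.0, -1.0]]
wrist_force: [0.7, -0.6, 0.2]
gripper_width: 0.459
gripper_force: 0.0
```

Request:
apply_moves(
  moves=[
    [[-0.0147,0.0384,0],0],
    [[-0.0147,0.0384,0],0],
    [[-0.0147,0.0384,0],0],
    [[-0.0147,0.0384,0],0],
    [[-0.0147,0.0384,0],0],
  ],
)

```text
time_s: 3.5
tcp_pos: [0.5487, 0.1717, 0.2228]
ee_rot: [[-0.999, 0.044, 0.001], [0.044, 0.999, 0.0], [-0.001, 0.0, -1.0]]
wrist_force: [1.1, -0.7, 0.1]
gripper_width: 0.457
gripper_force: 0.0
```

Request:
apply_moves(
  moves=[
    [[0,0,0.035],0],
    [[0,0,0.035],0],
    [[0,0,0.035],0],
    [[0,0,0],0],
  ],
)

```text
time_s: 3.83
tcp_pos: [0.5435, 0.1677, 0.1105]
ee_rot: [[-0.999, 0.045, -0.013], [0.045, 0.999, -0.006], [0.013, -0.007, -1.0]]
wrist_force: [-1.3, -0.8, -1.0]
gripper_width: 0.46
gripper_force: 0.0
```

```bash
cat >> h.py <<'E'
def proj(c,p):
    q=np.asarray(c["intrinsics"])@(np.asarray(c["orientation"]).T@(np.asarray(p)-np.asarray(c["eye"]))); return q[:2]/q[2]
def view(name,pts,half=(40,30)):
    """crops of both cameras round the given world points, 10x; marks = projections of TCP-frame points"""
    s=r.sense(); o=[]
    for n in("side","top"):
        c=imaging.capture(n); cen=np.round(proj(c,pts[0])).astype(int); x,y=cen-half; print(n,"corner",x,y)
        I=cv2.resize(c["frame"][y:y+2*half[1],x:x+2*half[0]],(400,400*half[1]//half[0]),interpolation=cv2.INTER_CUBIC);k=200/half[0]
        for p in pts: cv2.drawMarker(I,tuple(int(v) for v in np.round((proj(c,p)+.5-[x,y])*k)),(0,0,255),cv2.MARKER_CROSS,9,1)
        o.append(I)
    cv2.imwrite(f"pics/{name}.png",np.hstack(o))
E
python3 - <<'E'
from h import *
s=r.sense();print(s["tcp_pos"],s["ee_rot"].round(4))
t=s["tcp_pos"];y=s["ee_rot"][:,1]
view("g1",[t,t+y*.02,t-y*.02,np.array([.5485,.169,.042])])
E
```

```text
[0.54352101 0.1676781  0.11045801] [[-0.9989  0.0453 -0.0135]
 [ 0.0454  0.999  -0.0061]
 [ 0.0132 -0.0067 -0.9999]]
side corner 349 261
top corner 179 204
```

View pics/g1.png

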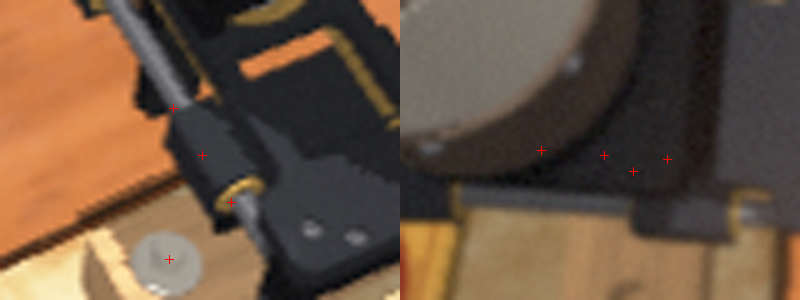

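Request:
apply_moves(
  moves=[
    [[0,0,0],0],
  ],
)

```text
time_s: 4.02
tcp_pos: [0.5499, 0.1701, 0.1199]
ee_rot: [[-0.999, 0.044, 0.004], [0.044, 0.999, 0.001], [-0.004, 0.001, -1.0]]
wrist_force: [0.8, -0.0, -0.1]
gripper_width: 0.461
gripper_force: 0.0
```

```bash
python3 - <<'E'
from h import *
s=r.sense();print(s["tcp_pos"],s["ee_rot"].round(4))
t=s["tcp_pos"];y=s["ee_rot"][:,1]
c=imaging.capture("side");I=cv2.resize(c["frame"][220:360,300:440],(600,600),interpolation=cv2.INTER_CUBIC)
for p in [t,t+y*.02,t-y*.02,np.array([.5485,.169,.042])]:
    q=(proj(c,p)+.5-[300,220])*600/140;cv2.drawMarker(I,tuple(int(v) for v in q),(0,0,255),0,9,1)
cv2.imwrite("pics/g2.png",I)
E
```

```text
[0.54993497 0.17009544 0.1199412 ] [[-0.999   0.0435  0.0039]
 [ 0.0435  0.9991  0.0013]
 [-0.0038  0.0014 -1.    ]]
```

View pics/g2.png

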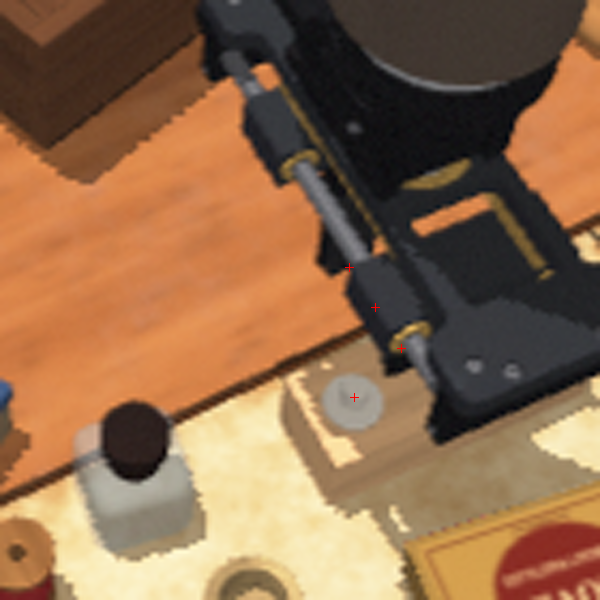

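Request:
apply_moves(
  moves=[
    [[0.001,-0.001,0.014],0],
    [[0,0,0.014],0],
    [[0,0,0.014],0],
    [[0,0,0.014],0],
    [[0,0,0.008],0],
  ],
)

```text
time_s: 4.48
tcp_pos: [0.5481, 0.1689, 0.0547]
ee_rot: [[-0.999, 0.044, 0.003], [0.044, 0.999, 0.002], [-0.002, 0.002, -1.0]]
wrist_force: [0.5, -0.6, 0.1]
gripper_width: 0.461
gripper_force: 0.0
```

Request:
apply_moves(
  moves=[
    [[0,0,0],0],
    [[0,0,0],0],
    [[0,0,0],0],
  ],
)

```text
time_s: 4.73
tcp_pos: [0.5483, 0.1691, 0.0552]
ee_rot: [[-0.999, 0.044, 0.003], [0.044, 0.999, 0.001], [-0.003, 0.001, -1.0]]
wrist_force: [-0.6, -0.2, 0.3]
gripper_width: 0.459
gripper_force: 0.0
```

Request:
apply_moves(
  moves=[
    [[0,0,0.005],0],
    [[0,0,0.005],0],
    [[0,0,0],0],
  ],
)

```text
time_s: 4.98
tcp_pos: [0.5467, 0.1684, 0.0428]
ee_rot: [[-0.999, 0.044, -0.001], [0.044, 0.999, -0.0], [0.001, -0.0, -1.0]]
wrist_force: [0.1, -0.4, -0.5]
gripper_width: 0.462
gripper_force: 0.0
```

Request:
apply_moves(
  moves=[
    [[0,0,0],0],
    [[0,0,0],0],
    [[0,0,0],0],
  ],
  hand=0.02,
)

```text
time_s: 5.23
tcp_pos: [0.5473, 0.1687, 0.0436]
ee_rot: [[-0.999, 0.044, 0.0], [0.044, 0.999, 0.0], [-0.0, 0.0, -1.0]]
wrist_force: [0.2, 0.3, 0.2]
gripper_width: 0.313
gripper_force: 0.0
```

```bash
python3 - <<'E'
from h import *
s=r.sense();print(s["tcp_pos"],s["ee_rot"].round(4),s["wrist_force"],s["moment"])
t=s["tcp_pos"]
c=imaging.capture("side");I=cv2.resize(c["frame"][270:345,345:445],(800,600),interpolation=cv2.INTER_CUBIC)
cv2.imwrite("pics/g3.png",I)
E
```

```text
[0.54729315 0.16865556 0.04361518] [[-9.99e-01  4.40e-02  1.00e-04]
 [ 4.40e-02  9.99e-01  0.00e+00]
 [-1.00e-04  0.00e+00 -1.00e+00]] [0.2002774  0.32753163 0.16019366] [ 0.00488688 -0.02006031 -0.02162588]
```

View pics/g3.png

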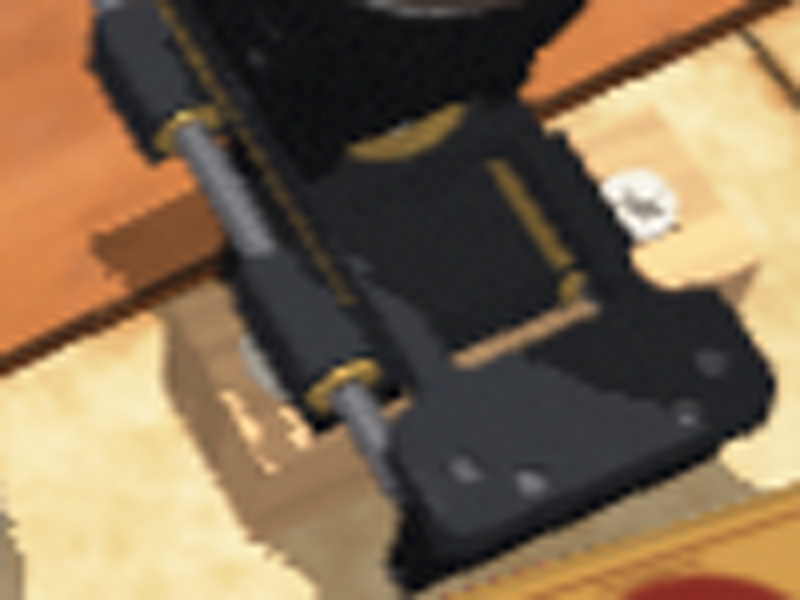

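Side view: gripper straddles the wide rivet (part of head at ~(262,365) of the crop); the small rivet is clear. Closing gradually.

Request:
apply_moves(
  moves=[
    [[0,0,0],0],
    [[0,0,0],0],
    [[0,0,0],0],
  ],
  hand=0.016,
)

```text
time_s: 5.53
tcp_pos: [0.5472, 0.1686, 0.0436]
ee_rot: [[-0.999, 0.044, 0.0], [0.044, 0.999, 0.0], [-0.0, 0.0, -1.0]]
wrist_force: [0.6, 0.1, 1.1]
gripper_width: 0.193
gripper_force: 0.0
```

Request:
apply_moves(
  moves=[
    [[0,0,0],0],
    [[0,0,0],0],
  ],
  hand=0.013,
)

```text
time_s: 5.7
tcp_pos: [0.5472, 0.1686, 0.0436]
ee_rot: [[-0.999, 0.044, 0.0], [0.044, 0.999, 0.0], [-0.0, 0.0, -1.0]]
wrist_force: [-0.5, -0.1, 0.2]
gripper_width: 0.16
gripper_force: 0.0
```

Request:
apply_moves(
  moves=[
    [[0,0,0],0],
    [[0,0,0],0],
    [[0,0,0],0],
    [[0,0,0],0],
  ],
  hand=0.0,
)

```text
time_s: 6.03
tcp_pos: [0.5472, 0.1686, 0.0436]
ee_rot: [[-0.999, 0.044, 0.0], [0.044, 0.999, 0.0], [-0.0, 0.0, -1.0]]
wrist_force: [-0.8, -0.1, 0.8]
gripper_width: 0.11
gripper_force: 30.0
```

Request:
apply_moves(
  moves=[
    [[0,0,-0.01],0],
    [[0,0,-0.01],0],
    [[0,0,-0.02],0],
    [[0,0,-0.03],0],
    [[0,0,0],0],
  ],
)

```text
time_s: 6.45
tcp_pos: [0.5509, 0.1701, 0.1205]
ee_rot: [[-0.999, 0.042, 0.011], [0.042, 0.999, 0.005], [-0.011, 0.005, -1.0]]
wrist_force: [1.0, 0.5, -0.4]
gripper_width: 0.11
gripper_force: 30.0
```

Request:
apply_moves(
  moves=[
    [[0.0114,-0.0368,-0.006],0],
    [[0.0114,-0.0368,-0.006],0],
    [[0.0114,-0.0368,-0.006],0],
    [[0.0114,-0.0368,-0.006],0],
    [[0.0114,-0.0368,-0.006],0],
  ],
)

```text
time_s: 6.87
tcp_pos: [0.4814, -0.0141, 0.1451]
ee_rot: [[-0.999, 0.043, 0.002], [0.043, 0.999, 0.0], [-0.002, 0.0, -1.0]]
wrist_force: [0.8, -1.0, -0.1]
gripper_width: 0.11
gripper_force: 30.0
```

Request:
apply_moves(
  moves=[
    [[0.0114,-0.0368,-0.006],0],
    [[0.0114,-0.0368,-0.006],0],
    [[0.0114,-0.0368,-0.006],0],
    [[0.0114,-0.0368,-0.006],0],
  ],
)

```text
time_s: 7.2
tcp_pos: [0.4293, -0.1593, 0.1693]
ee_rot: [[-0.999, 0.043, 0.002], [0.043, 0.999, -0.0], [-0.002, -0.0, -1.0]]
wrist_force: [0.2, 0.4, -0.5]
gripper_width: 0.107
gripper_force: 30.0
```

Request:
apply_moves(
  moves=[
    [[0,0,0],0],
    [[0,0,0],0],
    [[0,0,0],0],
    [[0,0,0],0],
  ],
)

```text
time_s: 7.53
tcp_pos: [0.4304, -0.1571, 0.1679]
ee_rot: [[-0.999, 0.043, 0.001], [0.043, 0.999, 0.0], [-0.001, 0.0, -1.0]]
wrist_force: [-0.2, -0.4, -0.8]
gripper_width: 0.11
gripper_force: 30.0
```

```bash
python3 - <<'E'
from h import *
s=r.sense();print(s["tcp_pos"],s["ee_rot"].round(4))
t=s["tcp_pos"];z=s["ee_rot"][:,2]
c=imaging.capture("side");x,y=310,110;I=cv2.resize(c["frame"][y:y+75,x:x+100],(800,600),interpolation=cv2.INTER_CUBIC)
for p in [t,t+z*.0056,t+z*.0366,[.4308,-.157,.0907]]:
    q=(proj(c,p)+.5-[x,y])*8;cv2.drawMarker(I,tuple(int(v) for v in q),(0,0,255),0,9,1);print(proj(c,p))
cv2.imwrite("pics/h1.png",I)
for n in ("rivet","cover_hole"):
  for k in models.place_of(c,n): print(n,np.array(k["at"])*[640,480],k["confidence"])
E
```

```text
[ 0.43043295 -0.1570937   0.16786135] [[-9.991e-01  4.300e-02  6.000e-04]
 [ 4.300e-02  9.991e-01  1.000e-04]
 [-6.000e-04  1.000e-04 -1.000e+00]]
[353.47913542 131.24728093]
[353.31114441 133.41426559]
[352.40976777 145.04149056]
[351.19027176 159.44381677]
rivet [351.488 132.288] 0.45
cover_hole [350.08  156.288] 0.91
```

View pics/h1.png

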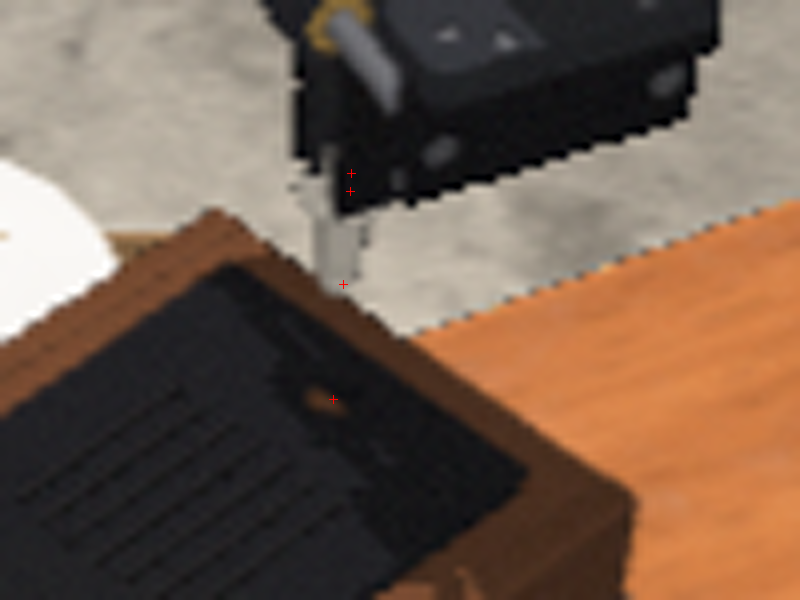

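```bash
python3 - <<'E'
from h import *
W=np.array([640,480]);C={n:imaging.capture(n) for n in("side","top")}
P={"side":((382.4,313.8),(351.6,159.2)),"top":((227.2,238.),(422.6,310))}
ref=np.array([.5478,.1686,.042])
# shift each camera's eye so that the head ray passes the known head centre; alternative: rotate
L={0:[],1:[]}
for n,(a,b) in P.items():
    c=C[n]; d=onz(c,(np.array(a)+.5)/W,.042)-ref; print(n,"bias",d.round(4))
    e,v=ray(c,(np.array(b)+.5)/W); L[0].append((e-d,v))
    e,u=ray(c,(np.array(a)+.5)/W); w=ref-e; w/=np.linalg.norm(w); R=cv2.Rodrigues(np.cross(u,w))[0]
    L[1].append((e,R@v))
for k in L:
    p,e=tri(L[k]); print(k,p.round(4),np.round(e,4))
    for z in(.095,.1,.105): print(z,[(a+b*(z-a[2])/b[2]).round(4)[:2].tolist() for a,b in L[k]])
f=C["side"]["frame"].astype(int)
print("rivet");print("    ",list(range(344,360)))
for v in range(128,150): print(v,f[v,344:360].sum(1)//3)
print("hole r-b")
for v in range(152,166): print(v,(f[v,342:360,2]-f[v,342:360,0]),f[v,342:360].sum(1)//3)
E
```

```text
side bias [0.0018 0.0044 0.    ]
top bias [-0.0005 -0.0041  0.    ]
0 [ 0.4326 -0.1525  0.099 ] [0.0001 0.0001]
0.095 [[0.4302, -0.156], [0.4327, -0.1535]]
0.1 [[0.433, -0.1515], [0.4326, -0.1524]]
0.105 [[0.4359, -0.147], [0.4326, -0.1512]]
1 [ 0.4328 -0.1524  0.1014] [0.0002 0.0002]
0.095 [[0.4292, -0.1583], [0.4328, -0.1537]]
0.1 [[0.4321, -0.1538], [0.4327, -0.1526]]
0.105 [[0.435, -0.1493], [0.4326, -0.1515]]
rivet
     [344, 345, 346, 347, 348, 349, 350, 351, 352, 353, 354, 355, 356, 357, 358, 359]
128 [166 162  99  18  20  27  49  57  35  17  18  18  16  15  18  20]
129 [167 165  99  21  23  27  62  60  36  16  13  16  15  20  17  14]
130 [169 170 105  15  22  26  63  58  33  17  17  24  23  19  19  18]
131 [174 172 169 117  48  26  82  61  21  14  18  17  19  16  19  26]
132 [176 177 178 160 132 140 139  79  19  18  19  14  16  15  18  48]
133 [174 174 175 163 155 154 147  87  16  18  17  20  13  17  20  48]
134 [175 178 177 165 155 155 136  76  19  21  19  18  16  18  18  23]
135 [180 182 181 158 152 157 154  95  18  18  19  21  17  17  39 134]
136 [183 186 185 125 129 153 1
[... 1882 characters left out ...]
 22]
160 [-2 -5 -3 -3 -1 -3 16 40 44 43 25  2  0 -2 -2 -1 -2 -3] [32 31 31 24 22 21 34 49 54 53 38 20 20 21 24 21 25 18]
161 [-5 -2 -3 -2 -1 -1  0  8 14 22 23  7 -2 -3 -3 -1 -2 -3] [34 32 37 33 25 17 24 30 32 36 38 27 21 20 24 21 20 21]
162 [-4 -4 -3 -5 -3 -3 -1 -1 -2  0  2 -1  0 -2 -1 -1 -2 -2] [31 34 34 35 33 26 21 23 22 20 22 23 21 19 20 20 21 20]
163 [-3 -3 -3 -2 -2 -3 -3 -1 -2 -5 -2 -2 -1 -1 -5 -3 -2 -1] [34 34 32 36 35 32 25 18 19 19 21 19 19 21 21 23 18 22]
164 [-3 -5 -3 -3 -2 -5 -1 -1 -1 -2 -1 -3 -3 -4 -3  0 -1 -1] [34 32 33 35 33 25 20 20 21 20 22 20 20 23 20 19 22 24]
165 [-1 -5 -4 -4 -3 -2 -2 -6 -4 -1  0 -1 -1 -1 -2 -3 -4 -2] [27 31 31 34 33 33 27 21 21 22 23 22 21 22 30 27 17 21]
```

```bash
python3 - <<'E'
from h import *
C={n:imaging.capture(n) for n in("side","top")}
f=lambda I,x,y,w,h:cv2.resize(I[y:y+h,x:x+w],(400,300),interpolation=cv2.INTER_CUBIC)
S=C["side"]["frame"];T=C["top"]["frame"]
a=np.vstack([np.hstack([f(S,336,121,32,24)*1,f(S,360,280,80,60)]),np.hstack([f(T,185,225,100,75),f(T,380,270,80,60)])])
a[:300,:400]=np.clip(a[:300,:400].astype(int)*1.5,0,255)
cv2.imwrite("pics/z2.png",a)
E
```

```text
(no output)
```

View pics/z2.png

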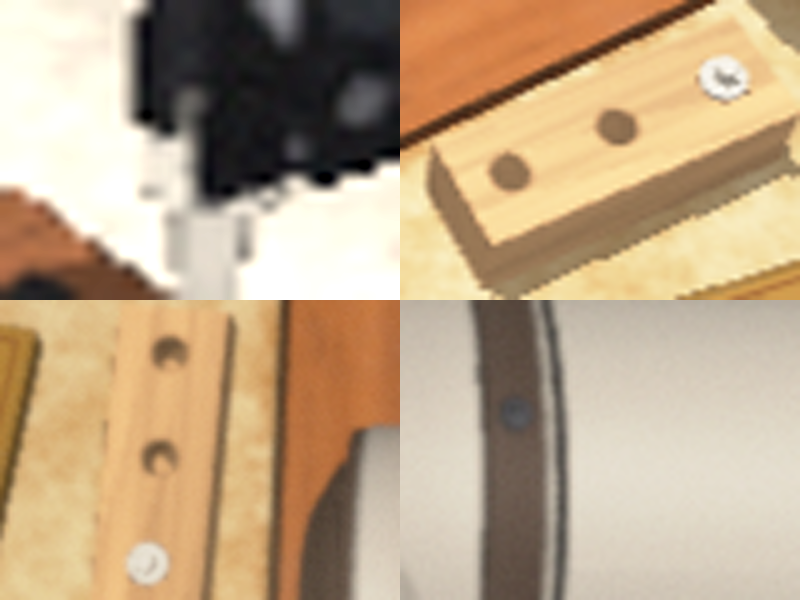

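Request:
apply_moves(
  moves=[
    [[-0.002,0.0027,0.005],0],
    [[0,0,0.01],0],
    [[0,0,0.008],0],
    [[0,0,0],0],
    [[0,0,0],0],
  ],
)

```text
time_s: 8.3
tcp_pos: [0.4319, -0.1551, 0.1439]
ee_rot: [[-0.999, 0.044, -0.002], [0.044, 0.999, -0.0], [0.002, -0.0, -1.0]]
wrist_force: [0.4, -0.1, 0.0]
gripper_width: 0.11
gripper_force: 30.0
```

```bash
python3 - <<'E'
from h import *
s=r.sense();print(s["tcp_pos"])
c=imaging.capture("side");S=c["frame"];T=imaging.capture("top")["frame"]
f=lambda I,x,y,w,h:np.clip(cv2.resize(I[y:y+h,x:x+w],(400,300),interpolation=cv2.INTER_CUBIC).astype(int)*2,0,255)
a=np.hstack([f(S,332,140,40,30),f(cv2.imread("pics/side0.png"),332,140,40,30)])
cv2.imwrite("pics/h2.png",a)
for n in ("rivet","cover_hole"):
  for k in models.place_of(c,n): print(n,np.array(k["at"])*[640,480],k["confidence"])
E
```

```text
[ 0.43185148 -0.15511821  0.14393192]
rivet [350.528 144.48 ] 0.63
rivet [420.992 292.8  ] 0.18
cover_hole [349.376 156.48 ] 0.56[ WARN:0@2.290] global loadsave.cpp:1063 imwrite_ Unsupported depth image for selected encoder is fallbacked to CV_8U.
```

View pics/h2.png

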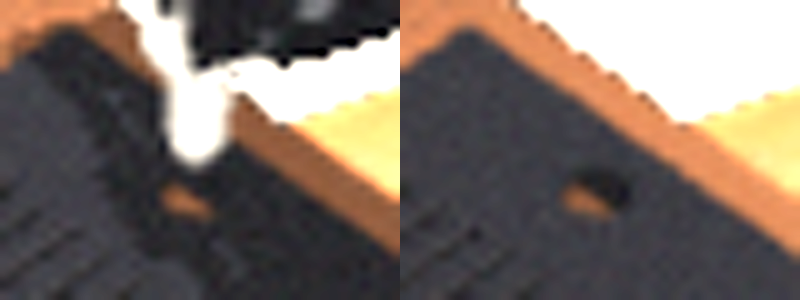

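Left: rivet tip at crop (194,150) just above the hole; right (initial view): hole centre at about (198,191), consistent with a 2 mm shift in +y.

Request:
apply_moves(
  moves=[
    [[0,0.002,0],0],
    [[0,0,0.003],0],
    [[0,0,0.003],0],
    [[0,0,0],0],
  ],
)

```text
time_s: 8.83
tcp_pos: [0.4318, -0.153, 0.1379]
ee_rot: [[-0.999, 0.044, -0.001], [0.044, 0.999, 0.0], [0.001, 0.0, -1.0]]
wrist_force: [-0.9, 0.1, -0.2]
gripper_width: 0.108
gripper_force: 30.0
```

Request:
apply_moves(
  moves=[
    [[0,0,0.002],0],
    [[0,0,0.002],0],
    [[0,0,0],0],
  ],
)

```text
time_s: 9.08
tcp_pos: [0.432, -0.1531, 0.1341]
ee_rot: [[-0.999, 0.044, -0.001], [0.044, 0.999, 0.0], [0.001, 0.0, -1.0]]
wrist_force: [0.4, -0.3, -0.6]
gripper_width: 0.113
gripper_force: 30.0
```

Request:
apply_moves(
  moves=[
    [[0,0,0.002],0],
    [[0,0,0.002],0],
    [[0,0,0],0],
  ],
)

```text
time_s: 9.33
tcp_pos: [0.432, -0.1531, 0.1301]
ee_rot: [[-0.999, 0.044, -0.001], [0.044, 0.999, 0.0], [0.001, 0.0, -1.0]]
wrist_force: [-0.5, -0.0, -0.7]
gripper_width: 0.112
gripper_force: 30.0
```

Request:
apply_moves(
  moves=[
    [[0,0,0.001],0],
    [[0,0,0.001],0],
    [[0,0,0],0],
  ],
)

```text
time_s: 9.58
tcp_pos: [0.4322, -0.1531, 0.1284]
ee_rot: [[-0.999, 0.044, -0.0], [0.044, 0.999, 0.0], [0.0, 0.0, -1.0]]
wrist_force: [-0.4, -0.6, -0.4]
gripper_width: 0.108
gripper_force: 30.0
```

Request:
apply_moves(
  moves=[
    [[0,0,0.001],0],
    [[0,0,0.001],0],
    [[0,0,0],0],
  ],
)

```text
time_s: 9.83
tcp_pos: [0.4322, -0.1531, 0.1264]
ee_rot: [[-0.999, 0.044, -0.0], [0.044, 0.999, 0.0], [0.0, 0.0, -1.0]]
wrist_force: [-0.5, -0.2, -0.3]
gripper_width: 0.111
gripper_force: 30.0
```

Request:
apply_moves(
  moves=[
    [[0,0,0.001],0],
    [[0,0,0.001],0],
    [[0,0,0],0],
  ],
)

```text
time_s: 10.08
tcp_pos: [0.4321, -0.1531, 0.1243]
ee_rot: [[-0.999, 0.044, -0.0], [0.044, 0.999, 0.0], [0.0, 0.0, -1.0]]
wrist_force: [0.5, -0.0, -0.5]
gripper_width: 0.112
gripper_force: 30.0
```

Request:
apply_moves(
  moves=[
    [[0,0,0.001],0],
    [[0,0,0.001],0],
    [[0,0,0.001],0],
    [[0,0,0],0],
  ],
)

```text
time_s: 10.42
tcp_pos: [0.4321, -0.1531, 0.1213]
ee_rot: [[-0.999, 0.044, -0.0], [0.044, 0.999, 0.0], [0.0, 0.0, -1.0]]
wrist_force: [-0.2, 0.3, -1.0]
gripper_width: 0.108
gripper_force: 30.0
```

Request:
apply_moves(
  moves=[
    [[0,0,0.001],0],
    [[0,0,0.001],0],
    [[0,0,0.001],0],
    [[0,0,0],0],
  ],
)

```text
time_s: 10.75
tcp_pos: [0.4321, -0.1531, 0.1183]
ee_rot: [[-0.999, 0.044, -0.0], [0.044, 0.999, 0.0], [0.0, 0.0, -1.0]]
wrist_force: [-0.1, -0.4, -0.3]
gripper_width: 0.11
gripper_force: 30.0
```

Request:
apply_moves(
  moves=[
    [[0,0,0.001],0],
    [[0,0,0.001],0],
    [[0,0,0.001],0],
    [[0,0,0],0],
  ],
)

```text
time_s: 11.08
tcp_pos: [0.4321, -0.1531, 0.1153]
ee_rot: [[-0.999, 0.044, -0.0], [0.044, 0.999, 0.0], [0.0, 0.0, -1.0]]
wrist_force: [-0.7, 0.3, -0.3]
gripper_width: 0.114
gripper_force: 30.0
```

Request:
apply_moves(
  moves=[
    [[0,0,0.001],0],
    [[0,0,0.001],0],
    [[0,0,0.001],0],
    [[0,0,0.001],0],
    [[0,0,0],0],
  ],
)

```text
time_s: 11.5
tcp_pos: [0.4321, -0.1531, 0.1113]
ee_rot: [[-0.999, 0.044, -0.0], [0.044, 0.999, 0.0], [0.0, 0.0, -1.0]]
wrist_force: [-0.7, 0.1, 0.0]
gripper_width: 0.105
gripper_force: 30.0
```

Request:
apply_moves(
  moves=[
    [[0,0,0.001],0],
    [[0,0,0.001],0],
    [[0,0,0],0],
  ],
)

```text
time_s: 11.75
tcp_pos: [0.4321, -0.1531, 0.1093]
ee_rot: [[-0.999, 0.044, -0.0], [0.044, 0.999, 0.0], [0.0, 0.0, -1.0]]
wrist_force: [0.2, 0.8, 0.2]
gripper_width: 0.109
gripper_force: 30.0
```

Request:
apply_moves(
  moves=[
    [[0,0,0.001],0],
    [[0,0,0.001],0],
    [[0,0,0],0],
  ],
)

```text
time_s: 12.0
tcp_pos: [0.4322, -0.1531, 0.1074]
ee_rot: [[-0.999, 0.044, -0.0], [0.044, 0.999, 0.0], [0.0, 0.0, -1.0]]
wrist_force: [0.3, 0.4, -0.5]
gripper_width: 0.116
gripper_force: 30.0
```

Request:
apply_moves(
  moves=[
    [[0,0,0.001],0],
    [[0,0,0.0005],0],
    [[0,0,0],0],
  ],
)

```text
time_s: 12.25
tcp_pos: [0.4324, -0.1532, 0.106]
ee_rot: [[-0.999, 0.044, 0.0], [0.044, 0.999, -0.0], [-0.0, -0.0, -1.0]]
wrist_force: [-0.1, 0.3, 0.2]
gripper_width: 0.11
gripper_force: 30.0
```

Request:
apply_moves(
  moves=[
    [[0,0,0.001],0],
    [[0,0,0.0005],0],
    [[0,0,0],0],
  ],
)

```text
time_s: 12.5
tcp_pos: [0.4325, -0.1532, 0.1048]
ee_rot: [[-0.999, 0.044, 0.0], [0.044, 0.999, -0.0], [-0.0, -0.0, -1.0]]
wrist_force: [-1.0, 0.3, 2.5]
gripper_width: 0.112
gripper_force: 30.0
```

Request:
apply_moves(
  moves=[
    [[0,0,0.0005],0],
    [[0,0,0.0005],0],
    [[0,0,0],0],
  ],
)

```text
time_s: 12.75
tcp_pos: [0.4325, -0.1532, 0.1037]
ee_rot: [[-0.999, 0.044, 0.0], [0.044, 0.999, -0.0], [-0.0, -0.0, -1.0]]
wrist_force: [-0.7, -0.4, 3.9]
gripper_width: 0.107
gripper_force: 30.0
```

Request:
apply_moves(
  moves=[
    [[0,0,0],0],
    [[0,0,0],0],
    [[0,0,0],0],
    [[0,0,0],0],
  ],
  hand=0.03,
)

```text
time_s: 13.08
tcp_pos: [0.432, -0.1531, 0.1032]
ee_rot: [[-0.999, 0.044, -0.001], [0.044, 0.999, 0.0], [0.001, 0.0, -1.0]]
wrist_force: [-0.2, 0.1, -0.0]
gripper_width: 0.305
gripper_force: 0.0
```

Request:
apply_moves(
  moves=[
    [[0,0,-0.005],0],
    [[0,0,-0.01],0],
    [[0,0,-0.005],0],
    [[0,0,0],0],
    [[0,0,0],0],
  ],
)

```text
time_s: 13.5
tcp_pos: [0.4325, -0.1531, 0.1238]
ee_rot: [[-0.999, 0.044, 0.001], [0.044, 0.999, 0.0], [-0.001, 0.0, -1.0]]
wrist_force: [-0.7, 0.7, -0.6]
gripper_width: 0.341
gripper_force: 0.0
```

Request:
apply_moves(
  moves=[
    [[0,0,0],0],
    [[0,0,0],0],
    [[0,0,0],0],
    [[0,0,0],0],
    [[0,0,0],0],
  ],
  hand=0.0,
)

```text
time_s: 13.92
tcp_pos: [0.4322, -0.1531, 0.1233]
ee_rot: [[-0.999, 0.044, -0.0], [0.044, 0.999, 0.0], [0.0, -0.0, -1.0]]
wrist_force: [-0.4, 0.1, 0.7]
gripper_width: 0.059
gripper_force: 0.0
```

```bash
python3 - <<'E'
from h import *
s=r.sense();print(s["tcp_pos"],s["wrist_force"],s["gripper_width"])
c=imaging.capture("side");S=c["frame"]
cv2.imwrite("pics/p1.png",np.clip(cv2.resize(S[120:180,310:390],(800,600),interpolation=cv2.INTER_CUBIC).astype(float)*1.3,0,255).astype(np.uint8))
E
```

```text
[ 0.43219749 -0.15314699  0.1233388 ] [-0.42997426  0.05110819  0.70771481] 0.05941079292600489
```

View pics/p1.png

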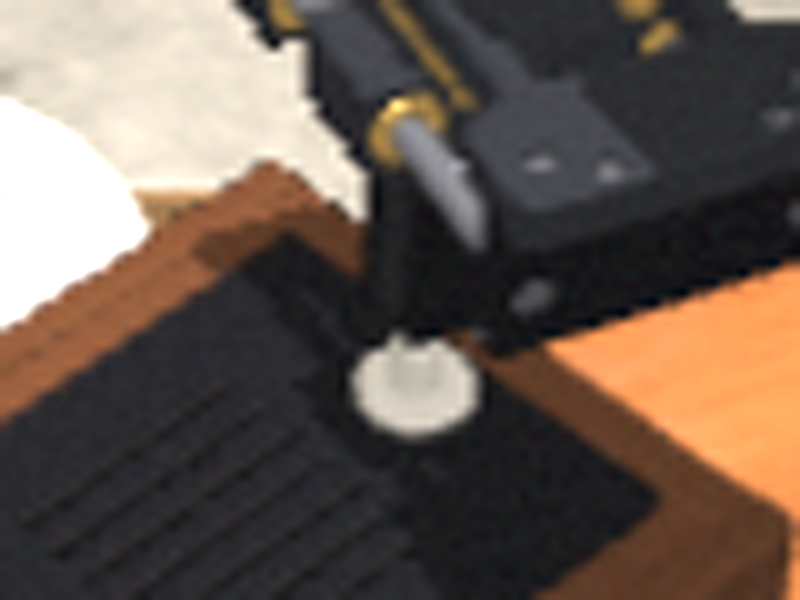

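The rivet sits flat in the hole (head at crop (415,385)), pin up under the shutting fingers. Now press.

Request:
apply_moves(
  moves=[
    [[0,0,0.002],0],
    [[0,0,0.002],0],
    [[0,0,0.001],0],
    [[0,0,0.001],0],
    [[0,0,0],0],
  ],
)

```text
time_s: 14.38
tcp_pos: [0.4321, -0.1532, 0.1172]
ee_rot: [[-0.999, 0.044, -0.001], [0.044, 0.999, 0.0], [0.001, -0.0, -1.0]]
wrist_force: [0.3, -0.4, 0.1]
gripper_width: 0.006
gripper_force: 0.0
```

Request:
apply_moves(
  moves=[
    [[0,0,0.001],0],
    [[0,0,0.001],0],
    [[0,0,0.001],0],
    [[0,0,0],0],
  ],
)

```text
time_s: 14.72
tcp_pos: [0.4323, -0.1532, 0.1146]
ee_rot: [[-0.999, 0.044, -0.0], [0.044, 0.999, -0.0], [0.0, -0.0, -1.0]]
wrist_force: [0.4, 0.2, 1.3]
gripper_width: 0.003
gripper_force: 0.4
```

Request:
apply_moves(
  moves=[
    [[0,0,0.0005],0],
    [[0,0,0.0005],0],
    [[0,0,0.0005],0],
    [[0,0,0],0],
  ],
)

```text
time_s: 15.05
tcp_pos: [0.4323, -0.1533, 0.1135]
ee_rot: [[-0.999, 0.044, 0.0], [0.044, 0.999, -0.0], [-0.0, -0.0, -1.0]]
wrist_force: [-0.9, -0.6, 4.6]
gripper_width: 0.008
gripper_force: 2.4
```

Request:
apply_moves(
  moves=[
    [[0,0,0.0005],0],
    [[0,0,0.0005],0],
    [[0,0,0.0005],0],
    [[0,0,0],0],
  ],
)

```text
time_s: 15.38
tcp_pos: [0.4321, -0.1534, 0.1122]
ee_rot: [[-0.999, 0.044, -0.0], [0.044, 0.999, -0.0], [0.0, -0.001, -1.0]]
wrist_force: [-2.1, -0.2, 5.7]
gripper_width: 0.007
gripper_force: 3.2
```

Request:
apply_moves(
  moves=[
    [[0,0,0.0005],0],
    [[0,0,0.0005],0],
    [[0,0,0.0005],0],
    [[0,0,0],0],
  ],
)

```text
time_s: 15.72
tcp_pos: [0.4321, -0.1535, 0.1109]
ee_rot: [[-0.999, 0.044, -0.0], [0.044, 0.999, -0.001], [0.0, -0.001, -1.0]]
wrist_force: [-3.4, -1.1, 8.2]
gripper_width: 0.004
gripper_force: 4.1
```

Request:
apply_moves(
  moves=[
    [[0,0,0.0005],0],
    [[0,0,0.0005],0],
    [[0,0,0],0],
  ],
)

```text
time_s: 15.97
tcp_pos: [0.432, -0.1535, 0.11]
ee_rot: [[-0.999, 0.044, -0.001], [0.044, 0.999, -0.001], [0.0, -0.001, -1.0]]
wrist_force: [-2.5, -0.3, 9.1]
gripper_width: 0.009
gripper_force: 4.7
```

Request:
apply_moves(
  moves=[
    [[0,0,0.0005],0],
    [[0,0,0.0005],0],
    [[0,0,0],0],
  ],
)

```text
time_s: 16.22
tcp_pos: [0.4319, -0.1536, 0.1092]
ee_rot: [[-0.999, 0.044, -0.001], [0.044, 0.999, -0.001], [0.001, -0.001, -1.0]]
wrist_force: [-4.3, -1.3, 9.8]
gripper_width: 0.003
gripper_force: 5.2
```

Request:
apply_moves(
  moves=[
    [[0,0,0.0005],0],
    [[0,0,0.0005],0],
    [[0,0,0],0],
  ],
)

```text
time_s: 16.47
tcp_pos: [0.4319, -0.1536, 0.1084]
ee_rot: [[-0.999, 0.043, -0.001], [0.043, 0.999, -0.001], [0.001, -0.001, -1.0]]
wrist_force: [-4.4, 0.2, 12.3]
gripper_width: 0.003
gripper_force: 6.0
```

Request:
apply_moves(
  moves=[
    [[0,0,0.0005],0],
    [[0,0,0.0005],0],
    [[0,0,0],0],
  ],
)

```text
time_s: 16.72
tcp_pos: [0.4319, -0.1536, 0.1076]
ee_rot: [[-0.999, 0.043, -0.001], [0.043, 0.999, -0.001], [0.001, -0.001, -1.0]]
wrist_force: [-5.7, 0.5, 13.6]
gripper_width: 0.007
gripper_force: 6.8
```

Request:
apply_moves(
  moves=[
    [[0.0005,0,0.0005],0],
    [[0.0003,0,0.0003],0],
    [[0,0,0],0],
  ],
)

```text
time_s: 16.97
tcp_pos: [0.4317, -0.1536, 0.1071]
ee_rot: [[-0.999, 0.043, 0.001], [0.043, 0.999, -0.001], [-0.001, -0.001, -1.0]]
wrist_force: [-3.7, -0.9, 14.3]
gripper_width: 0.005
gripper_force: 7.1
```

Request:
apply_moves(
  moves=[
    [[0,0,0.0005],0],
    [[0,0,0.0003],0],
    [[0,0,0],0],
  ],
)

```text
time_s: 17.22
tcp_pos: [0.4318, -0.1536, 0.1064]
ee_rot: [[-0.999, 0.043, 0.001], [0.043, 0.999, -0.001], [-0.001, -0.001, -1.0]]
wrist_force: [-5.4, 0.3, 14.5]
gripper_width: 0.005
gripper_force: 7.2
```

Request:
apply_moves(
  moves=[
    [[0,0,0.0005],0],
    [[0,0,0.0005],0],
    [[0,0,0],0],
  ],
)

```text
time_s: 17.47
tcp_pos: [0.4318, -0.1536, 0.1053]
ee_rot: [[-0.999, 0.043, 0.001], [0.043, 0.999, -0.001], [-0.001, -0.001, -1.0]]
wrist_force: [-4.0, -1.4, 14.7]
gripper_width: 0.003
gripper_force: 7.2
```

Request:
apply_moves(
  moves=[
    [[0.0003,0,0.0005],0],
    [[0,0,0.0005],0],
    [[0,0,0],0],
  ],
)

```text
time_s: 17.72
tcp_pos: [0.4318, -0.1536, 0.1044]
ee_rot: [[-0.999, 0.043, 0.002], [0.043, 0.999, -0.001], [-0.002, -0.001, -1.0]]
wrist_force: [-4.0, 0.9, 15.0]
gripper_width: 0.006
gripper_force: 7.2
```

Request:
apply_moves(
  moves=[
    [[0,0,0.0005],0],
    [[0,0,0.0005],0],
    [[0,0,0],0],
  ],
)

```text
time_s: 17.97
tcp_pos: [0.4318, -0.1536, 0.1034]
ee_rot: [[-0.999, 0.043, 0.002], [0.043, 0.999, -0.001], [-0.002, -0.001, -1.0]]
wrist_force: [-4.2, 0.5, 13.8]
gripper_width: 0.006
gripper_force: 7.2
```

Request:
apply_moves(
  moves=[
    [[0,0,0.0005],0],
    [[0,0,0.0005],0],
    [[0,0,0.0005],0],
    [[0,0,0],0],
  ],
)

```text
time_s: 18.3
tcp_pos: [0.4318, -0.1536, 0.1019]
ee_rot: [[-0.999, 0.043, 0.002], [0.043, 0.999, -0.001], [-0.002, -0.001, -1.0]]
wrist_force: [-3.8, 0.4, 15.1]
gripper_width: 0.006
gripper_force: 7.1
```

Request:
apply_moves(
  moves=[
    [[0,0,0.0005],0],
    [[0,0,0.0005],0],
    [[0,0,0.0005],0],
    [[0,0,0],0],
  ],
)

```text
time_s: 18.63
tcp_pos: [0.4319, -0.1536, 0.1004]
ee_rot: [[-0.999, 0.043, 0.002], [0.043, 0.999, -0.001], [-0.002, -0.001, -1.0]]
wrist_force: [-3.8, 1.2, 14.1]
gripper_width: 0.009
gripper_force: 7.1
```

Request:
apply_moves(
  moves=[
    [[0,0,0.0005],0],
    [[0,0,0.0005],0],
    [[0,0,0.0005],0],
    [[0,0,0],0],
  ],
)

```text
time_s: 18.97
tcp_pos: [0.4319, -0.1535, 0.0989]
ee_rot: [[-0.999, 0.043, 0.002], [0.043, 0.999, -0.001], [-0.002, -0.001, -1.0]]
wrist_force: [-4.0, 0.6, 13.6]
gripper_width: 0.003
gripper_force: 7.1
```

Request:
apply_moves(
  moves=[
    [[0,0,0.0005],0],
    [[0,0,0.0005],0],
    [[0,0,0],0],
  ],
)

```text
time_s: 19.22
tcp_pos: [0.4319, -0.1535, 0.0979]
ee_rot: [[-0.999, 0.043, 0.002], [0.043, 0.999, -0.001], [-0.002, -0.001, -1.0]]
wrist_force: [-4.2, 0.4, 14.5]
gripper_width: 0.0
gripper_force: 7.2
```

Request:
apply_moves(
  moves=[
    [[0,0,0.0005],0],
    [[0,0,0.0005],0],
    [[0,0,0],0],
  ],
)

```text
time_s: 19.47
tcp_pos: [0.432, -0.1535, 0.0969]
ee_rot: [[-0.999, 0.043, 0.002], [0.043, 0.999, -0.001], [-0.002, -0.001, -1.0]]
wrist_force: [-3.9, 0.4, 14.2]
gripper_width: 0.003
gripper_force: 7.2
```

Request:
apply_moves(
  moves=[
    [[0,0,0.0005],0],
    [[0,0,0],0],
  ],
)

```text
time_s: 19.63
tcp_pos: [0.432, -0.1535, 0.0964]
ee_rot: [[-0.999, 0.043, 0.002], [0.043, 0.999, -0.001], [-0.002, -0.001, -1.0]]
wrist_force: [-3.0, 1.1, 13.9]
gripper_width: 0.009
gripper_force: 7.2
```

Request:
apply_moves(
  moves=[
    [[0,0,0.0005],0],
    [[0,0,0],0],
  ],
)

```text
time_s: 19.8
tcp_pos: [0.432, -0.1535, 0.0959]
ee_rot: [[-0.999, 0.043, 0.002], [0.043, 0.999, -0.001], [-0.002, -0.001, -1.0]]
wrist_force: [-3.5, 0.3, 14.5]
gripper_width: 0.006
gripper_force: 7.2
```

Request:
apply_moves(
  moves=[
    [[0,0,0.0004],0],
    [[0,0,0],0],
  ],
)

```text
time_s: 19.97
tcp_pos: [0.432, -0.1535, 0.0955]
ee_rot: [[-0.999, 0.043, 0.002], [0.043, 0.999, -0.001], [-0.002, -0.001, -1.0]]
wrist_force: [-4.0, 0.2, 15.1]
gripper_width: 0.005
gripper_force: 7.2
```

Request:
apply_moves(
  moves=[
    [[0,0,0.0004],0],
    [[0,0,0],0],
  ],
)

```text
time_s: 20.13
tcp_pos: [0.432, -0.1535, 0.0952]
ee_rot: [[-0.999, 0.043, 0.002], [0.043, 0.999, -0.001], [-0.002, -0.001, -1.0]]
wrist_force: [-4.2, 0.1, 15.8]
gripper_width: 0.008
gripper_force: 7.5
```

Request:
apply_moves(
  moves=[
    [[0,0,0.0003],0],
    [[0,0,0],0],
  ],
)

```text
time_s: 20.3
tcp_pos: [0.432, -0.1535, 0.095]
ee_rot: [[-0.999, 0.043, 0.002], [0.043, 0.999, -0.001], [-0.002, -0.001, -1.0]]
wrist_force: [-4.6, 0.5, 15.2]
gripper_width: 0.005
gripper_force: 7.8
```

Request:
apply_moves(
  moves=[
    [[0,0,0.0004],0],
    [[0,0,0],0],
    [[0,0,0],0],
  ],
)

```text
time_s: 20.55
tcp_pos: [0.432, -0.1535, 0.0946]
ee_rot: [[-0.999, 0.043, 0.002], [0.043, 0.999, -0.001], [-0.002, -0.001, -1.0]]
wrist_force: [-3.9, 1.1, 16.3]
gripper_width: 0.007
gripper_force: 8.1
```

Request:
apply_moves(
  moves=[
    [[0,0,0.0004],0],
    [[0,0,0],0],
    [[0,0,0],0],
  ],
)

```text
time_s: 20.8
tcp_pos: [0.432, -0.1535, 0.0943]
ee_rot: [[-0.999, 0.043, 0.002], [0.043, 0.999, -0.001], [-0.002, -0.001, -1.0]]
wrist_force: [-4.4, 1.3, 16.9]
gripper_width: 0.004
gripper_force: 8.4
```

Request:
apply_moves(
  moves=[
    [[0,0,-0.0015],0],
    [[0,0,-0.0015],0],
    [[0,0,-0.001],0],
    [[0,0,0],0],
  ],
)

```text
time_s: 21.13
tcp_pos: [0.432, -0.1534, 0.0973]
ee_rot: [[-0.999, 0.043, 0.002], [0.043, 0.999, -0.001], [-0.002, -0.001, -1.0]]
wrist_force: [-2.1, -0.3, 8.8]
gripper_width: 0.005
gripper_force: 4.4
```

Request:
apply_moves(
  moves=[
    [[0,0,-0.0005],0],
    [[0,0,-0.0005],0],
    [[0,0,0],0],
  ],
)

```text
time_s: 21.38
tcp_pos: [0.4319, -0.1533, 0.0979]
ee_rot: [[-0.999, 0.044, 0.002], [0.044, 0.999, -0.001], [-0.002, -0.0, -1.0]]
wrist_force: [-0.6, 0.0, 6.3]
gripper_width: 0.004
gripper_force: 3.3
```

Request:
apply_moves(
  moves=[
    [[0,0,-0.02],0],
    [[0,0,-0.04],0],
    [[0,0,-0.04],0],
    [[0,0.04,0],0],
    [[0,0.04,0],0],
  ],
)

```text
time_s: 21.8
tcp_pos: [0.4362, -0.0733, 0.1994]
ee_rot: [[-0.999, 0.05, 0.007], [0.05, 0.999, 0.001], [-0.006, 0.002, -1.0]]
wrist_force: [0.2, 0.5, -0.6]
gripper_width: 0.003
gripper_force: 0.0
```

Request:
apply_moves(
  moves=[
    [[0,0.04,0],0],
    [[0,0.04,0],0],
    [[0,0.04,0],0],
    [[0,0.04,0],0],
    [[0,0,0],0],
  ],
)

```text
time_s: 22.22
tcp_pos: [0.4427, 0.0921, 0.1971]
ee_rot: [[-0.999, 0.038, 0.002], [0.038, 0.999, 0.002], [-0.002, 0.002, -1.0]]
wrist_force: [0.3, 0.3, 0.3]
gripper_width: 0.005
gripper_force: 0.0
```

```bash
python3 - <<'E'
from h import *
print(r.sense()["tcp_pos"])
C={n:imaging.capture(n) for n in("side","top")}
f=lambda I,x,y,w,h:cv2.resize(I[y:y+h,x:x+w],(400,300),interpolation=cv2.INTER_CUBIC)
cv2.imwrite("pics/e1.png",np.hstack([f(C["side"]["frame"],330,142,40,30),f(C["top"]["frame"],390,285,60,45)]))
for n in("rivet","pin_top","cover_hole"):
  L=[]
  for c in C.values():
    p=models.place_of(c,n)
    if p: L.append(ray(c,p[0]["at"])); print(n,np.round(np.array(p[0]["at"])*[640,480],1),p[0]["confidence"])
  if len(L)==2: print(tri(L))
E
```

```text
[0.44269011 0.09211486 0.19709037]
rivet [349.  161.6] 0.65
rivet [421.3 310.2] 0.6
(array([ 0.43387979, -0.15792283,  0.08435168]), [0.001337624390605311, 0.0013376243906053403])
pin_top [423.8 307.6] 0.43
cover_hole [350.  159.6] 0.96
cover_hole [424.1 313.6] 0.81
(array([ 0.42862021, -0.16252254,  0.08412551]), [0.001411669977045635, 0.001411669977045734])
```

View pics/e1.png

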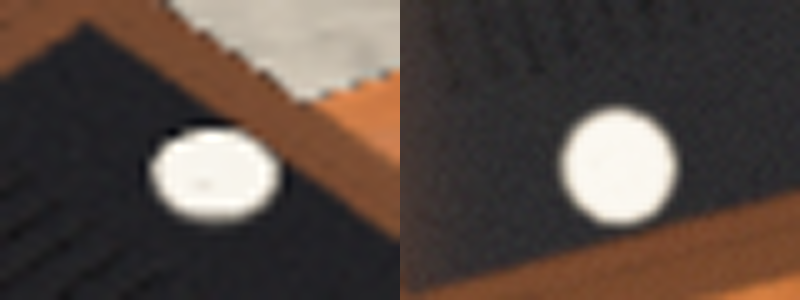

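Request:
apply_moves(
  moves=[
    [[0,-0.04,0],0],
    [[0,-0.04,0],0],
    [[0,-0.04,0],0],
    [[0,-0.04,0],0],
    [[0,-0.04,0],0],
  ],
)

```text
time_s: 23.03
tcp_pos: [0.4322, -0.1156, 0.1974]
ee_rot: [[-0.999, 0.045, 0.001], [0.045, 0.999, 0.0], [-0.001, 0.0, -1.0]]
wrist_force: [2.0, 0.3, 0.5]
gripper_width: 0.007
gripper_force: 0.0
```

Request:
apply_moves(
  moves=[
    [[0,-0.04,0],0],
    [[0,0,0.04],0],
    [[0,0,0.035],0],
    [[0,0,0],0],
    [[0,0,0],0],
  ],
)

```text
time_s: 23.45
tcp_pos: [0.4299, -0.1541, 0.1213]
ee_rot: [[-0.999, 0.045, -0.004], [0.045, 0.999, -0.001], [0.004, -0.001, -1.0]]
wrist_force: [1.1, -0.6, 0.8]
gripper_width: 0.004
gripper_force: 0.0
```

Request:
apply_moves(
  moves=[
    [[0,0,0],0],
    [[0,0,0],0],
  ],
)

```text
time_s: 23.62
tcp_pos: [0.433, -0.153, 0.1242]
ee_rot: [[-0.999, 0.043, 0.004], [0.043, 0.999, -0.001], [-0.004, -0.0, -1.0]]
wrist_force: [-0.2, -0.1, 0.4]
gripper_width: 0.0
gripper_force: 0.0
```

Request:
apply_moves(
  moves=[
    [[0,0,0.006],0],
    [[0,0,0.006],0],
    [[0,0,0.006],0],
    [[0,0,0],0],
    [[0,0,0],0],
  ],
)

```text
time_s: 24.03
tcp_pos: [0.4309, -0.153, 0.1036]
ee_rot: [[-0.999, 0.044, -0.001], [0.044, 0.999, -0.0], [0.001, -0.0, -1.0]]
wrist_force: [0.8, 0.7, -0.2]
gripper_width: 0.004
gripper_force: 0.0
```

Request:
apply_moves(
  moves=[
    [[0,0,0.001],0],
    [[0,0,0.001],0],
    [[0,0,0],0],
  ],
)

```text
time_s: 24.28
tcp_pos: [0.4312, -0.1531, 0.102]
ee_rot: [[-0.999, 0.044, -0.0], [0.044, 0.999, 0.0], [0.0, 0.0, -1.0]]
wrist_force: [-0.2, -0.3, 0.1]
gripper_width: 0.006
gripper_force: 0.0
```

Request:
apply_moves(
  moves=[
    [[0,0,0.0005],0],
    [[0,0,0.0005],0],
    [[0,0,0],0],
    [[0,0,0],0],
  ],
)

```text
time_s: 24.62
tcp_pos: [0.4312, -0.1531, 0.1011]
ee_rot: [[-0.999, 0.044, 0.0], [0.044, 0.999, 0.0], [-0.0, 0.0, -1.0]]
wrist_force: [0.0, 0.4, -0.6]
gripper_width: 0.007
gripper_force: 0.0
```

Request:
apply_moves(
  moves=[
    [[0,0,0.0005],0],
    [[0,0,0.0005],0],
    [[0,0,0],0],
    [[0,0,0],0],
  ],
)

```text
time_s: 24.95
tcp_pos: [0.4313, -0.1531, 0.1002]
ee_rot: [[-0.999, 0.044, 0.0], [0.044, 0.999, -0.0], [-0.0, -0.0, -1.0]]
wrist_force: [-0.6, 0.4, 1.8]
gripper_width: 0.005
gripper_force: 0.6
```

Request:
apply_moves(
  moves=[
    [[0,0,-0.01],0],
    [[0,0,-0.01],0],
    [[0.0075,0.035,0],0],
    [[0.0075,0.035,0],0],
    [[0,0,0],0],
  ],
)

```text
time_s: 25.37
tcp_pos: [0.4185, -0.0793, 0.1202]
ee_rot: [[-0.999, 0.04, 0.0], [0.04, 0.999, 0.001], [-0.0, 0.001, -1.0]]
wrist_force: [-0.4, 0.5, 0.2]
gripper_width: 0.006
gripper_force: 0.0
```

Request:
apply_moves(
  moves=[
    [[0,0,0],0],
    [[0,0,0.008],0],
    [[0,0,0.008],0],
    [[0,0,0],0],
    [[0,0,0],0],
  ],
)

```text
time_s: 25.78
tcp_pos: [0.4186, -0.0834, 0.103]
ee_rot: [[-0.999, 0.046, -0.003], [0.046, 0.999, -0.001], [0.003, -0.001, -1.0]]
wrist_force: [-0.5, 0.8, 0.6]
gripper_width: 0.007
gripper_force: 0.0
```

Request:
apply_moves(
  moves=[
    [[0,0,0.002],0],
    [[0,0,0.001],0],
    [[0,0,0],0],
    [[0,0,0],0],
  ],
)

```text
time_s: 26.12
tcp_pos: [0.4194, -0.0827, 0.1011]
ee_rot: [[-0.999, 0.044, 0.0], [0.044, 0.999, -0.0], [-0.0, -0.0, -1.0]]
wrist_force: [-0.1, 0.8, 0.2]
gripper_width: 0.008
gripper_force: 0.0
```

Request:
apply_moves(
  moves=[
    [[0,0,0.001],0],
    [[0,0,0.001],0],
    [[0,0,0.001],0],
    [[0,0,0],0],
    [[0,0,0],0],
  ],
)

```text
time_s: 26.53
tcp_pos: [0.4193, -0.0825, 0.098]
ee_rot: [[-0.999, 0.044, -0.0], [0.044, 0.999, -0.0], [0.0, -0.0, -1.0]]
wrist_force: [0.6, 0.5, -0.1]
gripper_width: 0.005
gripper_force: 0.0
```

Request:
apply_moves(
  moves=[
    [[0,0,0.0005],0],
    [[0,0,0.0005],0],
    [[0,0,0],0],
  ],
)

```text
time_s: 26.78
tcp_pos: [0.4192, -0.0825, 0.097]
ee_rot: [[-0.999, 0.044, -0.0], [0.044, 0.999, 0.0], [0.0, 0.0, -1.0]]
wrist_force: [0.1, 0.1, 0.9]
gripper_width: 0.005
gripper_force: 0.0
```

Request:
apply_moves(
  moves=[
    [[0,0,0.0005],0],
    [[0,0,0],0],
  ],
)

```text
time_s: 26.95
tcp_pos: [0.4192, -0.0825, 0.0965]
ee_rot: [[-0.999, 0.044, -0.0], [0.044, 0.999, -0.0], [0.0, -0.0, -1.0]]
wrist_force: [-1.1, -0.6, -0.2]
gripper_width: 0.004
gripper_force: 0.0
```

Request:
apply_moves(
  moves=[
    [[0,0,0.0005],0],
    [[0,0,0],0],
  ],
)

```text
time_s: 27.12
tcp_pos: [0.4192, -0.0825, 0.096]
ee_rot: [[-0.999, 0.044, -0.0], [0.044, 0.999, 0.0], [0.0, 0.0, -1.0]]
wrist_force: [0.2, 0.9, -0.1]
gripper_width: 0.004
gripper_force: 0.0
```

Request:
apply_moves(
  moves=[
    [[0,0,0.0004],0],
    [[0,0,0],0],
  ],
)

```text
time_s: 27.28
tcp_pos: [0.4193, -0.0825, 0.0956]
ee_rot: [[-0.999, 0.044, -0.0], [0.044, 0.999, -0.0], [0.0, -0.0, -1.0]]
wrist_force: [-0.2, -0.7, -0.9]
gripper_width: 0.002
gripper_force: 0.0
```

Request:
apply_moves(
  moves=[
    [[0,0,0.0004],0],
    [[0,0,0],0],
  ],
)

```text
time_s: 27.45
tcp_pos: [0.4194, -0.0825, 0.0954]
ee_rot: [[-0.999, 0.044, 0.0], [0.044, 0.999, -0.0], [-0.0, -0.0, -1.0]]
wrist_force: [-0.3, 1.0, 3.3]
gripper_width: 0.005
gripper_force: 1.1
```

Request:
apply_moves(
  moves=[
    [[0,0,0.0004],0],
    [[0,0,0],0],
  ],
)

```text
time_s: 27.62
tcp_pos: [0.4193, -0.0825, 0.0954]
ee_rot: [[-0.999, 0.044, 0.0], [0.044, 0.999, -0.0], [-0.0, -0.0, -1.0]]
wrist_force: [-2.1, 1.0, 6.4]
gripper_width: 0.008
gripper_force: 3.0
```

The speaker's back reads 95.5 mm, so my heights read 0.5 mm high. The held cover is about 96.0 mm at the hole, inside the 97 mm limit. Withdrawing and handing in.

Request:
apply_moves(
  moves=[
    [[0,0,-0.01],0],
    [[0,0,-0.03],0],
    [[0,0,-0.04],0],
    [[0,0,-0.02],0],
    [[0,0,0],0],
  ],
)

```text
time_s: 28.03
tcp_pos: [0.4225, -0.0824, 0.1996]
ee_rot: [[-0.999, 0.043, 0.011], [0.043, 0.999, 0.001], [-0.011, 0.001, -1.0]]
wrist_force: [0.8, 0.0, 0.3]
gripper_width: 0.01
gripper_force: 0.0
```

```bash
python3 -c "
from station import r
print(r.finish_job())"
```

```text
the job is handed in; nothing more can be done
None
```

The job is handed in at 28 s of the 51 s allowed (no verdict came back): the wide rivet is in the cover's hole with its pin flush, holding the cover at about 96 mm by touch (limit 97 mm), with a peak press of about 17.5 N.

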